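# Release the ratchet and run the indexing table back to its stop

### The arm

A 7-joint arm with a two-finger parallel gripper is mounted at the origin on the work surface. World frame = base frame: x ahead of the robot, y to its left, z up, the work surface at z = 0. Lengths are in m, angles in rad, forces in N, time in s.
With the tool pointing down it reaches from about 0.35 to 0.9 m from the base axis. Payload 8.1 kg.
Tool frame: the origin (TCP) lies on the centre line of the jaws, within the pads' length; the fingertips stand 17 mm ahead of it and the grasp point (between the pads) lies 2 mm behind it; z points along the fingers, y is the direction in which the jaws open and shut (so a half turn about z gives the same grasp; the last joint's range is limited). The gripper opens to 92 mm and grips with 3 to 60 N. Pads are 19 mm wide; open, the fingers measure 130 mm over their backs; the gripper's body (75 mm by 190 mm) begins 47 mm behind the grasp point.
Start: joints at [1.082, 0.434, 0.025, 1.573, -0.012, 1.134, -0.075], TCP at [0.235, -0.579, 0.244] pointing down, gripper open.
Joint ranges: [-2.62, 2.62], [-0.44, 2.09], [-1.27, 1.32], [0.08, 2.57], [-1.32, 4.46], [0.12, 2], [-2.74, 2.74]. Speed limits (rad/s): [2.22, 2.22, 3.01, 3.01, 3.14, 3.14, 3.14].

### API

Orientations are given as a rotation vector (axis times angle).
In Python, from cell import arm gives the robot as it stands.
- The arm moves only by the shell command python3 -m creep 'ROWS' [FORCE]. ROWS is JSON, a list that holds one entry, the list of rows, each a list of 7 numbers: the shift along the world's x, y, z in cm, then the turn, a rotation vector about the world's x, y, z in degrees, then the opening, from -1 (shut) to 1 (fully open), so that 0 is half open. In form: [[[tx, ty, tz, ax, ay, az, jaw], ...]]. A call has 1 to 5 rows; each row is the pose to reach, as a shift and turn from the pose commanded when the call began; what a row does not reach only later rows make up. A row lasts 1/10 s, in which the tool goes at most 50 mm and 8.59 degrees, less where a joint would pass 70% of its speed; a pose out of reach is approached as far as the arm can. A call with a gripper value outside its range is refused whole. The fingers move at their own pace and stop on an object; FORCE is the grip in N (left out, the last holds). Time passes only in rows, so rows that repeat a pose let the fingers close. It gives the time, the measured TCP pose, the force and the opening at its end, in the units of the state.
- arm.observe(): the state, without advancing time (a new reading comes with each control period).
- arm.get_image(name): name is "side" or "top"; returns the picture (400x640x3 uint8, red, green, blue); there is no depth.
- arm.camera_model(name): a dict with "vfov" (degrees; the focal length in pixels is half the picture's height over the tangent of half this angle, whatever the lens; pixels are square), "cx", "cy" (the principal point, pixels), "cam_to_world" (4x4, takes a point from camera to world coordinates). Camera axes: x right, y down, z forward; pixel columns grow to the right and rows downward; lengths in m; the calibration is good to about 2 mm. A picture is of the moment at which its call begins. camera_model takes no time and is no camera call.
- arm.sign_off(): hands the job in, once; it reports no verdict.
The state is a dict: "clock": time; "joints": joint angles; "dq": joint speeds; "joint_efforts": joint torques, N m; "position": TCP position; "ee_rot": TCP orientation; "force": force on the tool from outside, world axes, zero at the start; "ft_torque": the same for the moment, N m; "width": opening from 0.0 (shut) to 1.0 (fully open).
Only numpy, scipy, OpenCV 4.12 (cv2) and the standard library are available. Lean on these libraries where they do the work, as an engineer would, in place of code of your own. Each camera call takes 0.05 s, during which the arm holds its last target.

### The job

The ratchet indexing table (the wheel with saw teeth and a pawl, not the plain rotary table beside it) has to go back to its start position for the next chuck jaw. Lift its pawl out of the teeth by the cross pin and throw it right over, so that it rests leaning back by itself, then turn the wheel backward (clockwise seen from above) by its upright handle until the lug on its rim comes up to the fixed stop pin. Leave the pawl thrown back and let go.

Things in the scene. Friction and masses are not known exactly. Their poses are not given: they have to be found in the camera images.
- indexer: Ratchet indexing table, bolted down: dark base plate 210 x 200 x 15 mm, flat steel wheel 152 mm across on a vertical axis, 8 saw teeth on its face (tops 54 mm above the bench), pawl beside the rim. Origin: wheel axis at bench height, z up. The plain rotary table of the same size has no teeth or pawl. In this frame the pawl's hinge is at (70, 65, 68) mm, the stop pin at (-76, -46) mm.
- pawl_pin (a point): Grip point on the pawl's level cross pin, 10 mm round, sticking out 48 mm from the arm's free end, away from the wheel; point 20 mm from its outer end, 68 mm above the bench, over the base plate's edge. Pawl: steel arm, nose down between two teeth. Frame turns with the pawl; down: z up, y outward along the pin, x along the arm to the hinge. The level hinge axis (along y) is 70 mm away along +x.
- pawl (a joint): Pawl angle, rad. 0 = down in the teeth, arm level (start); grows as the free end swings up and over, away from the wheel; 2.2 = thrown over, at its limit. Swings freely, about 120 g: let go below about 1.6 it falls back down, above 1.8 it falls over to 2.2 and stays. Clear of the teeth from 0.25. While it is down the wheel locks backward after 25 mm at most.
- wheel_handle (a point): Middle of the wheel's upright black round handle, 20 mm in diameter, 50 mm tall (45 to 95 mm above the bench), 45 mm from the wheel's axis; point on the handle's centre line, 78 mm above the bench. Frame turns with the wheel: z up, x from the handle to the wheel's axis, 45 mm away. Teeth around it reach 54 mm above the bench.
- wheel (a joint): Wheel angle, rad. 0 = run back: the lug on the rim meets the fixed stop pin (hard stop), handle on the side facing -x of the table's frame. Grows forward, counter-clockwise seen from above. Starts at 1.3 to 1.5. Turns stiffly (0.12 N m, 3 N at the handle), stays where it is left.

How it is judged:
By the outcome, as a careful person would: the job done as asked, in the order asked, and still so for the second after the job is handed in, with the robot touching nothing.
It also fails if it takes over 45 s, if anything falls off the work surface, if the arm or the gripper's body presses on something with over 40 N, if the wrist force passes 120 N, or if a joint passes its speed limit or range.

## Working session

There is one attempt and no reset: what is moved stays moved. The work goes in short steps, Python scripts to look and compute and a shell command to move; the robot and the scene stay as the last step left them, time stands still between calls to the robot, and variables do not carry over. Pictures are saved under pics/ and viewed, and the job is handed in when it is done.

```bash
mkdir -p pics; ls; python3 - <<'E'
from cell import arm
import cv2
s=arm.observe(); print(s)
for n in("side","top"):
    im=arm.get_image(n); cv2.imwrite(f"pics/{n}0.png",im[:,:,::-1]); m=arm.camera_model(n); print(n,m)
E
```

```text
pics
{'clock': 0.0, 'joints': array([ 1.08240724,  0.43518958,  0.02497514,  1.57406638, -0.01163101,
        1.13402027, -0.0751178 ]), 'dq': array([-1.12910780e-03, -1.87414773e-04,  1.09073441e-03, -1.16613021e-03,
        2.31660564e-05, -1.75511294e-04,  1.72201161e-03]), 'joint_efforts': array([-1.56919574e-03, -6.67854381e+01,  9.84565057e-01, -3.14460540e+01,
       -6.06676494e-02,  4.31892264e-02,  6.93882362e-05]), 'position': array([ 0.23495974, -0.57863854,  0.24297761]), 'ee_rot': array([-3.08190093e+00, -6.01802730e-01,  6.34510408e-04]), 'force': array([ 0.7813753 , -1.30425173,  0.51787002]), 'ft_torque': array([ 0.07252142, -0.01000515, -0.01662524]), 'width': 0.9977359852518146}
side {'vfov': 54.594084814922894, 'cx': 318.38013366688324, 'cy': 197.035304151191, 'cam_to_world': array([[-0.93792734, -0.18103208,  0.29583728,  0.29204163],
       [-0.34682822,  0.49343939, -0.79763886,  0.69031775],
       [-0.00157954, -0.85073201, -0.52559733,  0.52098204],
       [ 0.        ,  0.        ,  0.        ,  1.        ]])}
top {'vfov': 45.76649116096281, 'cx': 319.32370920178954, 'cy': 193.57606851020805, 'cam_to_world': array([[ 0.02468817, -0.98173029,  0.18866935,  0.41131299],
       [-0.99949668, -0.0280006 , -0.01491122,  0.04619951],
       [ 0.01992165, -0.18820626, -0.98192746,  0.9123596 ],
       [ 0.        ,  0.        ,  0.        ,  1.        ]])}
```

View pics/side0.png

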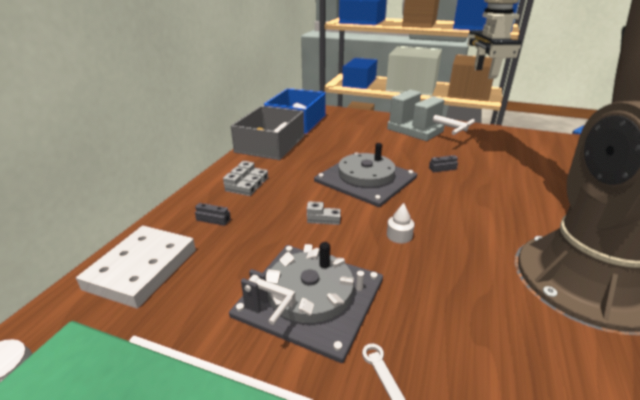

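View pics/top0.png

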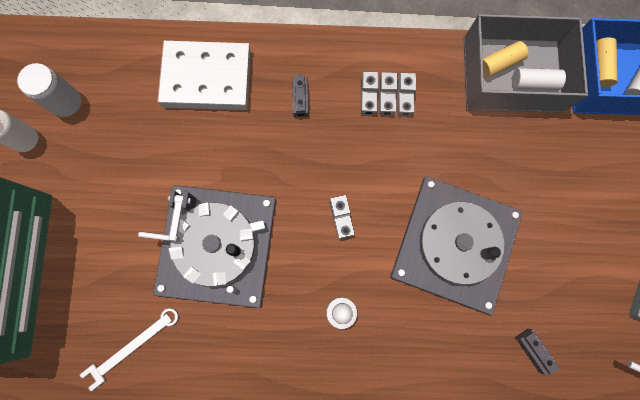

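The side view shows the ratchet table near (308,285), with the pawl's pin ending at about (275,320). In the top view its hub is at (211,243) and the pin runs left to about (139,235). I'll zoom in on both.

```bash
python3 - <<'E'
import cv2
a=cv2.imread("pics/top0.png")[175:315,125:285]; cv2.imwrite("pics/top0z.png",cv2.resize(a,None,fx=4,fy=4,interpolation=cv2.INTER_CUBIC))
a=cv2.imread("pics/side0.png")[235:360,225:390]; cv2.imwrite("pics/side0z.png",cv2.resize(a,None,fx=4,fy=4,interpolation=cv2.INTER_CUBIC))
E
```

```text
(no output)
```

View pics/top0z.png

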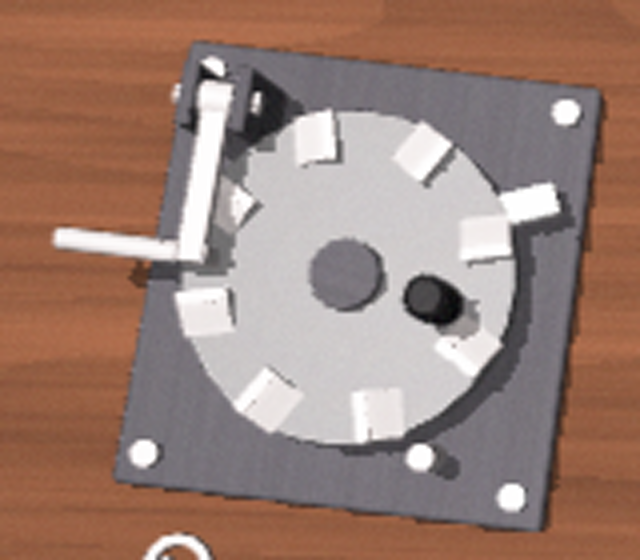

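View pics/side0z.png

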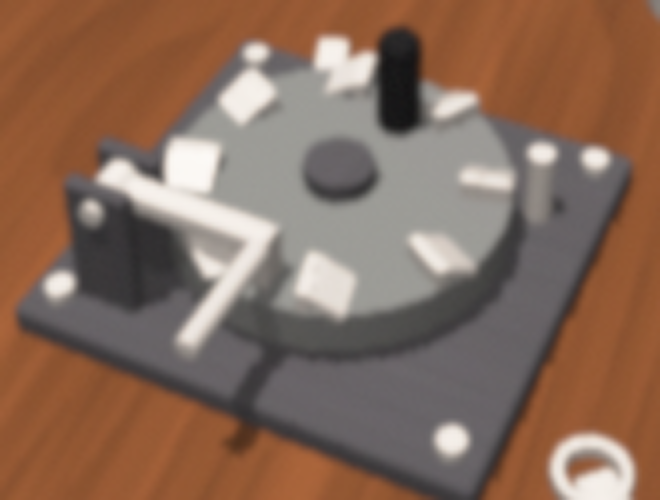

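```bash
cat > h.py <<'E'
import numpy as np
from cell import arm
def model(n):
    m=arm.camera_model(n); return m, 200/np.tan(np.radians(m["vfov"])/2)
def proj(n,P):
    m,f=model(n); T=np.linalg.inv(m["cam_to_world"]); P=np.atleast_2d(P); c=P@T[:3,:3].T+T[:3,3]
    return np.c_[m["cx"]+f*c[:,0]/c[:,2], m["cy"]+f*c[:,1]/c[:,2]]
def ray(n,uv,z):
    m,f=model(n); C=m["cam_to_world"]; d=C[:3,:3]@np.array([(uv[0]-m["cx"])/f,(uv[1]-m["cy"])/f,1]); o=C[:3,3]
    return o+d*(z-o[2])/d[2]
E
cat > fit.py <<'E'
from h import *
from scipy.optimize import least_squares
Z=lambda u,v,o:np.array([(u+.5)/4-.5+o[0],(v+.5)/4-.5+o[1]])
T=lambda u,v:Z(u,v,(125,175)); S=lambda u,v:Z(u,v,(225,235))
for nm,p,z in [("hinge",T(213,95),.074),("pinend",T(57,237),.068),("pinin",T(180,250),.068),("handle",T(430,294),.095),("hub",T(346,274),.050),("stop",T(421,458),.045)]: print(nm,ray("top",p,z).round(4))
for nm,p,z in [("pinend",S(188,345),.068),("pinin",S(262,240),.068),("handle",S(400,42),.095),("hub",S(340,165),.050),("stop",S(543,152),.045)]: print("side",nm,ray("side",p,z).round(4))
# unknown x,y,yaw, wheel, pinlen L(y of tip), stop z, hub z
obs=[("top","tip",T(57,237)),("top","han",T(430,294)),("top","hub",T(346,274)),("top","stop",T(421,458)),("top","hin",T(213,95)),
("side","tip",S(188,345)),("side","han",S(400,42)),("side","hub",S(340,165)),("side","stop",S(543,152))]
def pts(q):
    x,y,a,w,L,zs,zh=q
    loc=dict(tip=(0,L,.068),han=(-.045*np.cos(w),-.045*np.sin(w),.095),hub=(0,0,zh),stop=(-.076,-.046,zs),hin=(.070,.065,.074))
    R=np.array([[np.cos(a),-np.sin(a),0],[np.sin(a),np.cos(a),0],[0,0,1]])
    return {k:R@np.array(v)+[x,y,0] for k,v in loc.items()}
def res(q):
    P=pts(q); return np.concatenate([proj(c,P[k])[0]-o for c,k,o in obs])
r=least_squares(res,[.4,.25,-.1,1.4,.115,.045,.05],x_scale=[.1,.1,1,1,.1,.1,.1],loss="soft_l1")
print(r.x.round(4)); print(res(r.x).reshape(-1,2).round(1))
P=pts(r.x)
for k in P: print(k,P[k].round(4))
x,y,a,w,L=r.x[:5]
print("grip",(x-np.sin(a)*(L-.02)).round(4),(y+np.cos(a)*(L-.02)).round(4))
E
python3 fit.py
```

```text
hinge [0.5565 0.286  0.074 ]
pinend [0.4917 0.3513 0.068 ]
pinin [0.4874 0.2967 0.068 ]
handle [0.469  0.1807 0.095 ]
hub [0.4802 0.2265 0.05  ]
stop [0.3995 0.1886 0.045 ]
side pinend [0.4916 0.3505 0.068 ]
side pinin [0.4872 0.2934 0.068 ]
side handle [0.4663 0.1896 0.095 ]
side hub [0.4809 0.2255 0.05  ]
side stop [0.4014 0.1818 0.045 ]
[ 0.4801  0.2266 -0.0916  1.4064  0.1247  0.0506  0.0511]
[[ 0.2  0.1]
 [-1.4  0.1]
 [-0.2 -0. ]
 [-0.  -0.4]
 [ 0.6  0.4]
 [-0.1  0.2]
 [-0.1 -2.5]
 [ 0.2  0.1]
 [-0.1 -0. ]]
tip [0.4915 0.3509 0.068 ]
han [0.4687 0.1831 0.095 ]
hub [0.4801 0.2266 0.0511]
stop [0.4002 0.1878 0.0506]
hin [0.5558 0.285  0.074 ]
grip 0.4897 0.331
```

```bash
python3 -m creep '[[[2,4.4,0,0,0,3.2,0],[4,8.8,0,0,0,6.4,0],[6,13.2,0,0,0,9.6,0],[8,17.6,0,0,0,12.8,0],[10,22,0,0,0,16,0]]]' 12; python3 -m creep '[[[2,4.4,0,0,0,3.2,0],[4,8.8,0,0,0,6.4,0],[6,13.2,0,0,0,9.6,0],[8,17.6,0,0,0,12.8,0],[10,22,0,0,0,16,0]]]'
```

```text
clock: 0.6
position: [0.3355, -0.3571, 0.2436]
ee_rot: [-2.968, -1.029, 0.0]
force: [1.6, 0.1, 0.7]
width: 0.618
clock: 1.1
position: [0.4354, -0.1372, 0.2437]
ee_rot: [2.796, 1.431, -0.0]
force: [0.6, -0.3, -0.2]
width: 0.5
```

```bash
python3 - <<'E'
from cell import arm
s=arm.observe();print(s["joints"].round(3),s["ee_rot"])
E
```

```text
[ 0.486  0.186 -0.344  1.942  0.073  1.025 -0.515] [ 2.79632839e+00  1.43144467e+00 -1.87159839e-04]
```

```bash
python3 -m creep '[[[0.6,4.7,0,0,0,3.2,0],[1.2,9.4,0,0,0,6.4,0],[1.8,14.1,0,0,0,9.6,0],[2.4,18.8,0,0,0,12.8,0],[3,23.5,0,0,0,16,0]]]'; python3 -m creep '[[[0.5,4.7,-1,0,0,3,0],[1,9.4,-2,0,0,6,0],[1.5,14,-4,0,0,9,0],[2,18.8,-6,0,0,12,0],[2.5,23.3,-8,0,0,14.6,0]]]'
python3 - <<'E'
from cell import arm
import cv2
s=arm.observe();print(s["joints"].round(3),s["position"].round(4),s["ee_rot"].round(4))
for n in("side","top"):
    im=arm.get_image(n)[:,:,::-1]; cv2.imwrite(f"pics/{n}1.png",im)
E
```

```text
clock: 1.6
position: [0.4649, 0.0976, 0.2437]
ee_rot: [2.57, 1.807, -0.0]
force: [1.3, -0.6, 0.4]
width: 0.499
clock: 2.1
position: [0.4899, 0.3286, 0.1636]
ee_rot: [2.32, 2.118, -0.0]
force: [1.3, -0.3, 0.9]
width: 0.501
[-0.274  0.527 -0.588  1.721  0.339  0.997 -1.076] [0.4899 0.3286 0.1636] [ 2.3198e+00  2.1182e+00 -4.0000e-04]
```

View pics/side1.png

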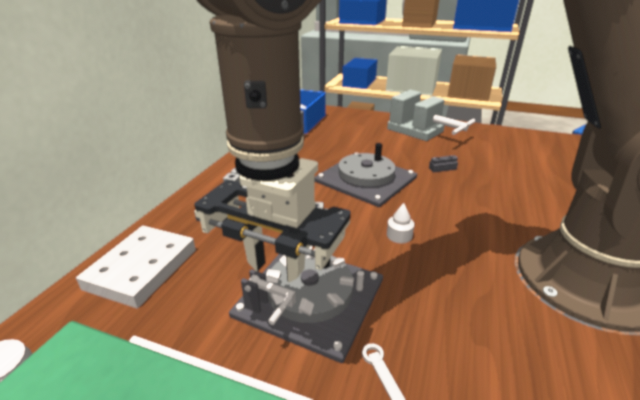

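View pics/top1.png

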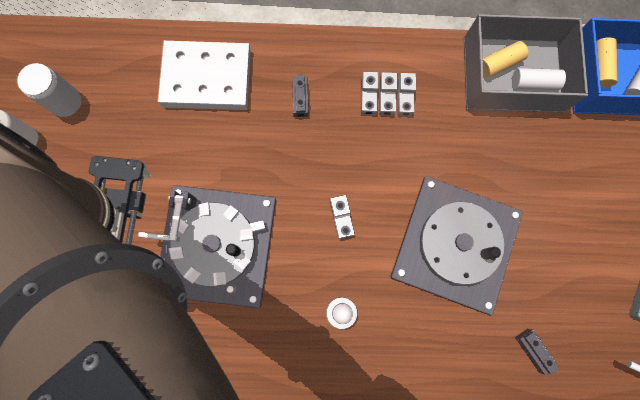

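The gripper is straddling the line of the pin, with the fingers at about (258,255) and (295,262) in the side view and the pin at (280,300). Next I'll lower it and grip.

```bash
python3 -m creep '[[[0,0.2,-3,0,0,0,0],[0,0.2,-5.5,0,0,0,0],[0,0.2,-7.5,0,0,0,0],[0,0.2,-9,0,0,0,0],[0,0.2,-9.8,0,0,0,0]]]'
python3 - <<'E'
from cell import arm
import cv2
im=arm.get_image("side")[:,:,::-1][180:360,190:400]; cv2.imwrite("pics/side2.png",cv2.resize(im,None,fx=3,fy=3,interpolation=cv2.INTER_CUBIC))
E
```

```text
clock: 2.7
position: [0.4896, 0.3283, 0.0652]
ee_rot: [-2.322, -2.116, 0.003]
force: [-0.1, 0.3, -0.5]
width: 0.501
```

View pics/side2.png

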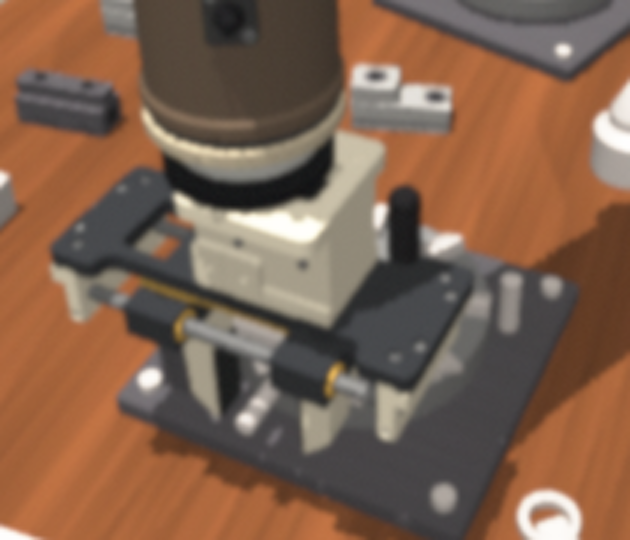

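The fingers straddle the pin, whose end shows at about (250,420) in the zoomed view, so I'll close.

```bash
python3 -m creep '[[[0,0,0,0,0,0,-1],[0,0,0,0,0,0,-1],[0,0,0,0,0,0,-1],[0,0,0,0,0,0,-1],[0,0,0,0,0,0,-1]]]' 12
```

```text
clock: 3.25
position: [0.4901, 0.3291, 0.067]
ee_rot: [2.322, 2.116, 0.001]
force: [-6.7, 2.6, 1.8]
width: 0.115
```

```bash
python3 -m creep '[[[0.04,0,0.7,0,0,0,-1],[0.14,-0.01,1.39,0,0,0,-1],[0.31,-0.03,2.07,0,0,0,-1],[0.55,-0.05,2.73,0,0,0,-1],[0.55,-0.05,2.73,0,0,0,-1]]]'
python3 - <<'E'
from cell import arm
import cv2
im=arm.get_image("side")[:,:,::-1][180:360,190:400]; cv2.imwrite("pics/side3.png",cv2.resize(im,None,fx=3,fy=3,interpolation=cv2.INTER_CUBIC))
E
```

```text
clock: 3.75
position: [0.4946, 0.3287, 0.0951]
ee_rot: [-2.321, -2.116, 0.001]
force: [-6.3, 1.3, 0.9]
width: 0.101
```

View pics/side3.png

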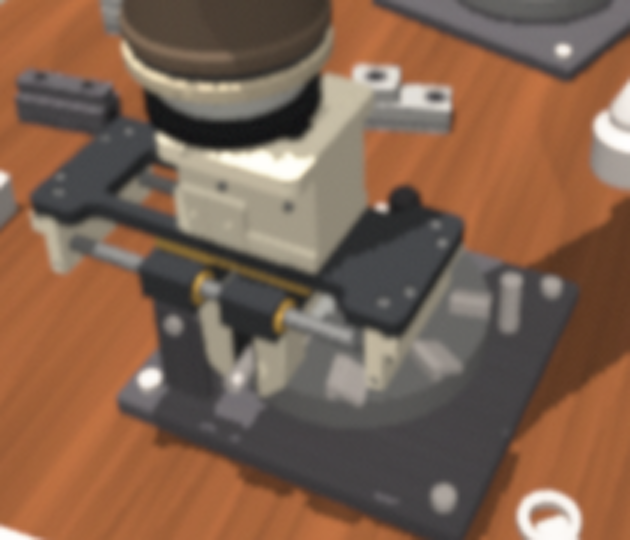

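```bash
python3 - <<'E'
from h import *
a=-.0916;R=np.array([[np.cos(a),-np.sin(a),0],[np.sin(a),np.cos(a),0],[0,0,1]])
for t in (0,.1,.2,.3,.4,.5):
    P=[R@[.07-.07*np.cos(t),L,.068+.07*np.sin(t)]+[.4801,.2266,0] for L in(.1247,.1047)]
    print(t,((proj("side",P)-[190,180])*3).round(0).tolist())
s=arm.observe(); p=s["position"]
print(((proj("side",[p,p-[0,0,.017],p+[0,0,.002]])-[190,180])*3).round(0).tolist())
E
```

```text
0 [[245.0, 423.0], [266.0, 394.0]]
0.1 [[243.0, 413.0], [264.0, 384.0]]
0.2 [[240.0, 402.0], [262.0, 374.0]]
0.3 [[236.0, 391.0], [258.0, 363.0]]
0.4 [[231.0, 380.0], [253.0, 352.0]]
0.5 [[225.0, 369.0], [247.0, 341.0]]
[[255.0, 351.0], [257.0, 375.0], [255.0, 348.0]]
```

The pin tip at about (236,380) matches a pawl angle of 0.4, so the grip is good. I'll continue the arc.

```bash
python3 -m creep '[[[0.48,-0.04,0.93,0,0,0,-1],[1.09,-0.1,1.78,0,0,0,-1],[1.82,-0.17,2.53,0,0,0,-1],[2.65,-0.24,3.16,0,0,0,-1],[3.57,-0.33,3.66,0,0,0,-1]]]'
python3 - <<'E'
from cell import arm
import cv2
im=arm.get_image("side")[:,:,::-1][140:360,190:400]; cv2.imwrite("pics/side4.png",cv2.resize(im,None,fx=2.7,fy=2.7,interpolation=cv2.INTER_CUBIC))
E
```

```text
clock: 4.3
position: [0.5299, 0.3257, 0.1325]
ee_rot: [-2.32, -2.118, 0.001]
force: [-5.5, -1.5, 7.1]
width: 0.101
```

View pics/side4.png

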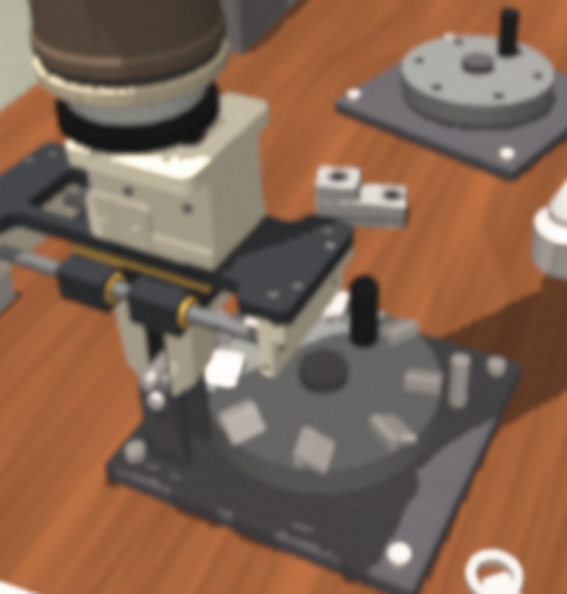

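```bash
python3 - <<'E'
from h import *
a=-.0916;R=np.array([[np.cos(a),-np.sin(a),0],[np.sin(a),np.cos(a),0],[0,0,1]])
for t in (.8,.9,1,1.1,1.2):
    P=[R@[.07-.07*np.cos(t),L,.068+.07*np.sin(t)]+[.4801,.2266,0] for L in(.1247,.1047)]
    print(t,((proj("side",P)-[190,140])*2.7).round(0).tolist())
s=arm.observe(); p=s["position"]
print(((proj("side",[p,p-[0,0,.017],p+[0,0,.002]])-[190,140])*2.7).round(0).tolist(),s["force"])
E
```

```text
0.8 [[179.0, 410.0], [200.0, 385.0]]
0.9 [[170.0, 400.0], [191.0, 376.0]]
1 [[160.0, 391.0], [181.0, 367.0]]
1.1 [[150.0, 383.0], [171.0, 359.0]]
1.2 [[139.0, 375.0], [161.0, 351.0]]
[[164.0, 350.0], [167.0, 374.0], [164.0, 347.0]] [-4.6710502  -0.80596955 13.31033463]
```

```bash
python3 -m creep '[[[0.98,-0.09,0.5,0,0,0,-1],[2.0,-0.18,0.75,0,0,0,-1],[3.05,-0.28,0.8,0,0,0,-1],[4.09,-0.38,0.7,0,0,0,-1],[5.1,-0.47,0.43,0,0,0,-1]]]'
python3 - <<'E'
from h import *
import cv2
im=arm.get_image("side")[:,:,::-1][140:360,190:400]; cv2.imwrite("pics/side5.png",cv2.resize(im,None,fx=2.7,fy=2.7,interpolation=cv2.INTER_CUBIC))
a=-.0916;R=np.array([[np.cos(a),-np.sin(a),0],[np.sin(a),np.cos(a),0],[0,0,1]])
for t in (1.5,1.6,1.7,1.8,1.9,2,2.1,2.2):
    P=[R@[.07-.07*np.cos(t),L,.068+.07*np.sin(t)]+[.4801,.2266,0] for L in(.1247,.1047)]
    print(t,((proj("side",P)-[190,140])*2.7).round(0).tolist())
E
```

```text
clock: 4.85
position: [0.5834, 0.3203, 0.1347]
ee_rot: [2.322, 2.116, 0.001]
force: [-0.9, 1.2, -0.8]
width: 0.102
1.5 [[106.0, 357.0], [129.0, 334.0]]
1.6 [[96.0, 353.0], [118.0, 330.0]]
1.7 [[85.0, 350.0], [108.0, 327.0]]
1.8 [[75.0, 348.0], [98.0, 325.0]]
1.9 [[66.0, 347.0], [89.0, 325.0]]
2 [[57.0, 347.0], [80.0, 325.0]]
2.1 [[49.0, 348.0], [72.0, 326.0]]
2.2 [[41.0, 350.0], [64.0, 328.0]]
```

View pics/side5.png

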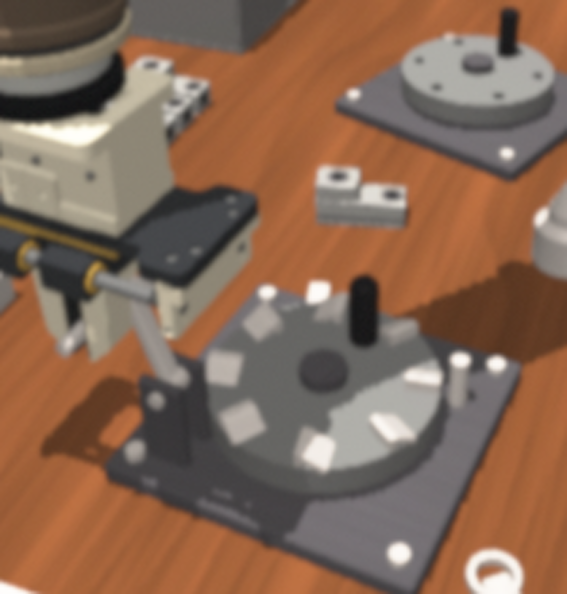

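The pawl is over centre at about 1.9, with the pin tip at (68,346). I'll ease it to 2.1 and open.

```bash
python3 -m creep '[[[0.6,-0.05,-0.25,0,0,0,-1],[1.2,-0.11,-0.58,0,0,0,-1],[1.2,-0.11,-0.58,0,0,0,-1],[1.2,-0.11,-0.58,0,0,0,0],[1.2,-0.11,-0.58,0,0,0,0]]]'; python3 -m creep '[[[0,0,0,0,0,0,0],[0,0,0,0,0,0,0],[0,0,3,0,0,0,0],[0,0,6,0,0,0,0],[0,0,7,0,0,0,0]]]'
python3 - <<'E'
from h import *
import cv2
im=arm.get_image("side")[:,:,::-1][120:340,170:380]; cv2.imwrite("pics/side6.png",cv2.resize(im,None,fx=2.7,fy=2.7,interpolation=cv2.INTER_CUBIC))
E
```

```text
clock: 5.4
position: [0.5938, 0.3192, 0.1289]
ee_rot: [2.321, 2.117, -0.001]
force: [1.0, -0.4, 0.1]
width: 0.235
clock: 5.9
position: [0.595, 0.3205, 0.2024]
ee_rot: [2.321, 2.116, 0.007]
force: [0.7, -0.6, 1.0]
width: 0.5
```

View pics/side6.png

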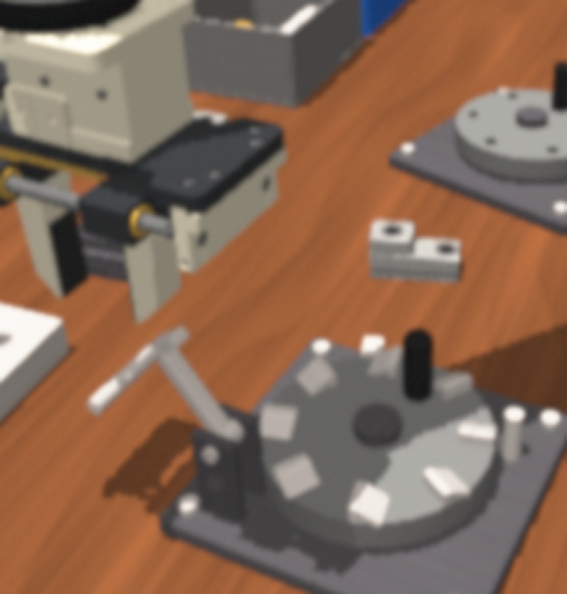

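The pawl now rests thrown back, with the pin tip at (97,403) and the arm running from (232,430) to (170,342). Next is the handle.

```bash
python3 -m creep '[[[-2.5,-2.8,0,0,0,0,0],[-5,-5.6,0,0,0,0,0],[-7.5,-8.4,0,0,0,0,0],[-10,-11.2,0,0,0,0,0],[-12.6,-13.8,0,0,0,0,0]]]'; python3 -m creep '[[[0,0,-2,0,0,0,0],[0,0,-4,0,0,0,0],[0,0,-6,0,0,0,0],[0,0,-7,0,0,0,0],[0,0,-7,0,0,0,0]]]'
python3 - <<'E'
from h import *
import cv2
im=arm.get_image("side")[:,:,::-1][120:340,190:400]; cv2.imwrite("pics/side7.png",cv2.resize(im,None,fx=2.7,fy=2.7,interpolation=cv2.INTER_CUBIC))
im=arm.get_image("top")[:,:,::-1][150:320,100:290]; cv2.imwrite("pics/top7.png",cv2.resize(im,None,fx=3,fy=3,interpolation=cv2.INTER_CUBIC))
p=arm.observe()["position"]
print(((proj("side",[p,p-[0,0,.017]])-[190,120])*2.7).round(0).tolist())
E
```

```text
clock: 6.45
position: [0.4666, 0.1796, 0.1979]
ee_rot: [-2.322, -2.116, 0.002]
force: [-0.5, -0.8, 0.6]
width: 0.502
clock: 6.95
position: [0.467, 0.1808, 0.1274]
ee_rot: [-2.321, -2.116, 0.005]
force: [-0.2, 0.3, -0.4]
width: 0.5
[[365.0, 287.0], [365.0, 309.0]]
```

View pics/side7.png

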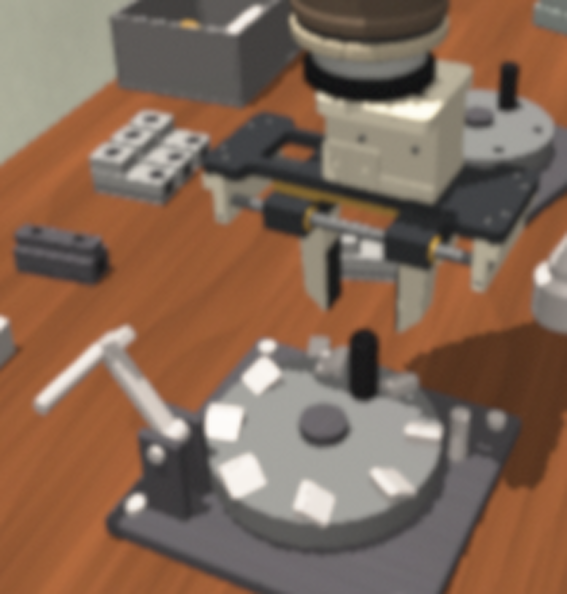

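View pics/top7.png

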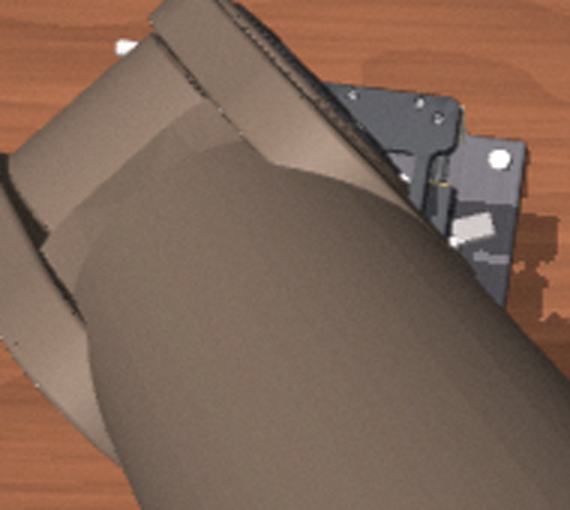

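The fingers straddle the handle, whose top is at (364,340). I'll lower and grip.

```bash
python3 -m creep '[[[0.1,0.15,-2,0,0,0,0],[0.1,0.15,-3.5,0,0,0,0],[0.1,0.15,-4.6,0,0,0,0],[0.1,0.15,-5,0,0,0,0],[0.1,0.15,-5,0,0,0,0]]]' 20;  python3 -m creep '[[[0,0,0,0,0,0,-1],[0,0,0,0,0,0,-1],[0,0,0,0,0,0,-1],[0,0,0,0,0,0,-1]]]' 20
python3 - <<'E'
from h import *
import cv2
im=arm.get_image("side")[:,:,::-1][120:340,190:400]; cv2.imwrite("pics/side8.png",cv2.resize(im,None,fx=2.7,fy=2.7,interpolation=cv2.INTER_CUBIC))
s=arm.observe();p=s["position"];print(p.round(4),s["joints"].round(2),s["force"])
a=-.0916;d=p[:2]-[.4801,.2266];l=np.array([[np.cos(a),np.sin(a)],[-np.sin(a),np.cos(a)]])@d; print(l,np.hypot(*l),np.arctan2(-l[1],-l[0]))
c=np.array([.4801,.2266])
for w in np.arange(1.406,-.15,-.14): print(round(w,3),(100*(c+.045*np.array([-np.cos(w+a),-np.sin(w+a)])-c-.045*np.array([-np.cos(1.406+a),-np.sin(1.406+a)]))).round(2), round(np.degrees(w-1.406),1))
E
```

```text
clock: 7.55
position: [0.4692, 0.1829, 0.079]
ee_rot: [-2.322, -2.116, 0.0]
force: [0.2, 0.3, -0.4]
width: 0.501
clock: 7.95
position: [0.4689, 0.1827, 0.0792]
ee_rot: [2.322, 2.116, -0.001]
force: [-0.6, 0.5, 4.1]
width: 0.213
[0.4689 0.1827 0.0792] [-0.07  0.51 -0.55  2.01  0.4   0.72 -0.95] [-2.14124696 -0.60518486  4.59438485]
[-0.00718232 -0.04470995] 0.04528316841908188 1.4115145255510977
1.406 [ 0. -0.] 0.0
1.266 [-0.6  0.2] -8.0
1.126 [-1.16  0.48] -16.0
0.986 [-1.68  0.84] -24.1
0.846 [-2.14  1.27] -32.1
0.706 [-2.54  1.76] -40.1
0.566 [-2.86  2.3 ] -48.1
0.426 [-3.11  2.88] -56.1
0.286 [-3.27  3.48] -64.2
0.146 [-3.35  4.11] -72.2
0.006 [-3.34  4.74] -80.2
-0.134 [-3.24  5.36] -88.2
```

View pics/side8.png

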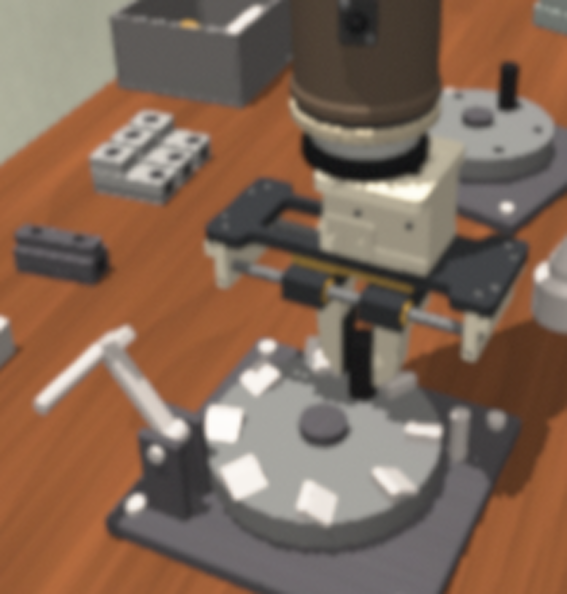

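```bash
python3 -m creep '[[[-0.6,0.2,0,0,0,-8,-1],[-1.16,0.48,0,0,0,-16,-1],[-1.68,0.84,0,0,0,-24,-1],[-2.14,1.27,0,0,0,-32,-1],[-2.54,1.76,0,0,0,-40,-1]]]'
python3 - <<'E'
from h import *
import cv2
im=arm.get_image("side")[:,:,::-1][120:340,190:400]; cv2.imwrite("pics/side9.png",cv2.resize(im,None,fx=2.7,fy=2.7,interpolation=cv2.INTER_CUBIC))
s=arm.observe();p=s["position"];print(p.round(4),s["joints"].round(2),s["force"])
a=-.0916;d=p[:2]-[.4801,.2266];l=np.array([[np.cos(a),np.sin(a)],[-np.sin(a),np.cos(a)]])@d; print(l,np.hypot(*l),np.arctan2(-l[1],-l[0]))
E
```

```text
clock: 8.5
position: [0.4429, 0.2001, 0.0792]
ee_rot: [2.908, 1.186, -0.002]
force: [-4.0, -1.8, 4.8]
width: 0.215
[0.4421 0.2012 0.0792] [-0.25  0.46 -0.37  2.06  0.26  0.67 -1.6 ] [-4.52486935 -1.53350433  5.10338721]
[-0.03553416 -0.02879174] 0.04573446057908577 0.6809629867513374
```

View pics/side9.png

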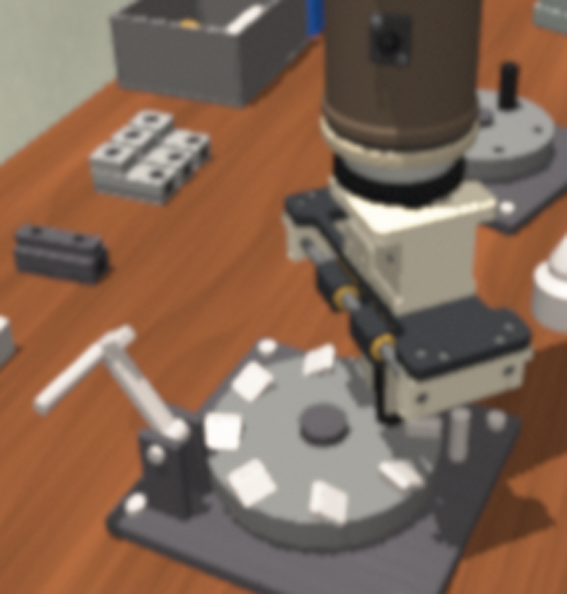

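The wheel follows, at about 0.69 now. Continuing.

```bash
python3 -m creep '[[[-0.32,0.54,0,0,0,-8,-1],[-0.57,1.12,0,0,0,-16,-1],[-0.73,1.72,0,0,0,-24,-1],[-0.81,2.35,0,0,0,-32,-1]]]'
cat > m.py <<'E'
from h import *
s=arm.observe();p=s["position"];print(p.round(4),s["joints"].round(2),s["force"].round(1),s["ft_torque"].round(2))
a=-.0916;d=p[:2]-[.4801,.2266];l=np.array([[np.cos(a),np.sin(a)],[-np.sin(a),np.cos(a)]])@d; print(l,np.hypot(*l),np.arctan2(-l[1],-l[0]))
E
python3 m.py
python3 -m creep '[[[0.02,0.2,0,0,0,-3,-1],[0.02,0.4,0,0,0,-6,-1],[0.02,0.4,0,0,0,-6,-1]]]'; python3 m.py
```

```text
clock: 8.95
position: [0.4338, 0.2237, 0.0792]
ee_rot: [3.122, 0.343, -0.004]
force: [-8.1, -1.5, 10.1]
width: 0.209
[0.4338 0.2237 0.0792] [-0.41  0.45 -0.22  2.06  0.16  0.65 -2.09] [-8.1 -1.5 10.1] [-0.33  1.64  0.15]
[-0.04584724 -0.00711062] 0.04639537399098557 0.15386785660388247
clock: 9.25
position: [0.4336, 0.2288, 0.0792]
ee_rot: [3.136, 0.187, -0.005]
force: [-10.5, 1.1, 10.1]
width: 0.21
[0.4336 0.2288 0.0792] [-0.44  0.45 -0.2   2.06  0.14  0.65 -2.18] [-10.5   1.1  10.1] [0.35 2.13 0.01]
[-0.04650811 -0.00206283] 0.04655383278882536 0.044325242841030316
```

```bash
python3 -m creep '[[[-0.1,0.12,0,0,0,-1.5,-1],[-0.1,0.24,0,0,0,-3,-1],[-0.1,0.24,0,0,0,-3,-1]]]'; python3 m.py
python3 - <<'E'
from h import *
import cv2
im=arm.get_image("side")[:,:,::-1][180:340,210:400]; cv2.imwrite("pics/side10.png",cv2.resize(im,None,fx=3.5,fy=3.5,interpolation=cv2.INTER_CUBIC))
E
```

```text
clock: 9.55
position: [0.4336, 0.231, 0.0792]
ee_rot: [-3.14, -0.105, 0.002]
force: [-6.7, 1.6, 7.8]
width: 0.212
[0.4336 0.231  0.0792] [-0.46  0.45 -0.18  2.06  0.13  0.65 -2.23] [-6.7  1.6  7.8] [0.31 1.32 0.07]
[-0.04669601  0.0001761 ] 0.046696340193744135 -0.003771140186986557
```

View pics/side10.png

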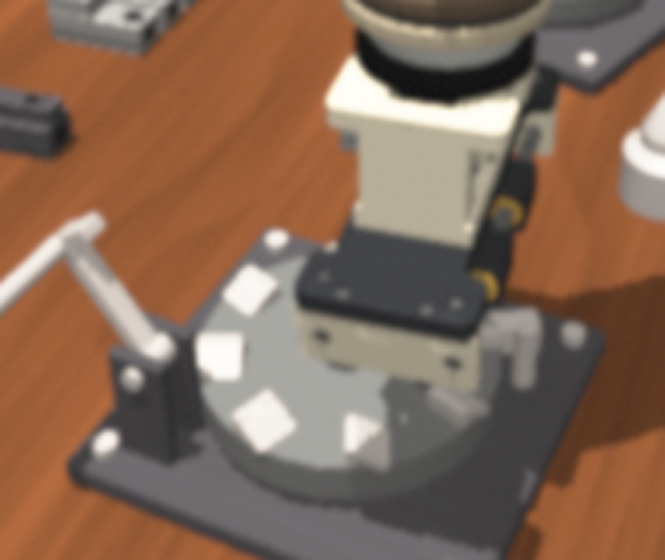

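The lug at about (500,335) is very close to the stop pin at (525,345). I'll push on in small steps until the tangential force rises.

```bash
python3 -m creep '[[[0,0.1,0,0,0,-1,-1],[0,0.2,0,0,0,-2,-1],[0,0.2,0,0,0,-2,-1]]]'; python3 m.py;python3 -m creep '[[[0,0.1,0,0,0,-1,-1],[0,0.2,0,0,0,-2,-1],[0,0.2,0,0,0,-2,-1]]]'; python3 m.py
```

```text
clock: 9.9
position: [0.4337, 0.2324, 0.0792]
ee_rot: [3.141, 0.05, -0.003]
force: [-5.6, -0.7, 8.2]
width: 0.212
[0.4337 0.2324 0.0792] [-0.47  0.45 -0.17  2.06  0.12  0.65 -2.26] [-5.6 -0.7  8.2] [-0.12  1.25  0.17]
[-0.0467135   0.00150043] 0.04673758971953104 -0.03210881220440209
clock: 10.2
position: [0.434, 0.2325, 0.0791]
ee_rot: [3.139, -0.007, -0.003]
force: [-3.6, -6.5, 9.8]
width: 0.212
[0.434  0.2325 0.0791] [-0.48  0.45 -0.16  2.06  0.12  0.65 -2.29] [-3.6 -6.5  9.8] [-1.41  0.92  0.17]
[-0.04640058  0.00166696] 0.04643051311486856 -0.03590991740793859
```

```bash
python3 -m creep '[[[0,0.15,0,0,0,0,-1],[0,0.3,0,0,0,0,-1],[0,0.3,0,0,0,0,-1]]]'; python3 m.py
```

```text
clock: 10.5
position: [0.4341, 0.2326, 0.079]
ee_rot: [3.135, -0.01, -0.004]
force: [-3.5, -16.2, 15.6]
width: 0.214
[0.4341 0.2326 0.079 ] [-0.48  0.45 -0.16  2.06  0.12  0.65 -2.3 ] [ -3.5 -16.2  15.6] [-3.3   0.91  0.05]
[-0.04633528  0.00178235] 0.04636955262530604 -0.03844750039054009
```

The wheel doesn't move under 16 N, so this is the hard stop. I'll relax the push, open, and lift straight up.

```bash
python3 -m creep '[[[0,-0.25,0,0,0,0,-1],[0,-0.45,0,0,0,0,-1],[0,-0.45,0,0,0,0,-0.3],[0,-0.45,0,0,0,0,-0.2],[0,-0.45,0,0,0,0,-0.1]]]'; python3 m.py; python3 -m creep '[[[0,0,0,0,0,0,-0.1],[0,0,0,0,0,0,-0.1],[0,0,2,0,0,0,-0.1],[0,0,5,0,0,0,-0.1],[0,0,9,0,0,0,-0.1]]]'; python3 -m creep '[[[-1,-4.5,2,0,0,0,-0.1],[-2,-9,3,0,0,0,-0.1],[-3,-13.5,3,0,0,0,-0.1],[-4,-18,3,0,0,0,-0.1],[-4,-20,3,0,0,0,-0.1]]]'
python3 - <<'E'
from h import *
import cv2
im=arm.get_image("side")[:,:,::-1][180:340,210:400]; cv2.imwrite("pics/side11.png",cv2.resize(im,None,fx=3.5,fy=3.5,interpolation=cv2.INTER_CUBIC))
im=arm.get_image("top")[:,:,::-1][150:320,100:290]; cv2.imwrite("pics/top11.png",cv2.resize(im,None,fx=3.5,fy=3.5,interpolation=cv2.INTER_CUBIC))
E
```

```text
clock: 11.0
position: [0.4352, 0.233, 0.079]
ee_rot: [-3.141, 0.008, -0.001]
force: [0.2, 0.7, -0.7]
width: 0.417
[0.4352 0.233  0.079 ] [-0.47  0.45 -0.16  2.06  0.12  0.65 -2.29] [ 0.2  0.7 -0.7] [ 0.01  0.03 -0.  ]
[-0.04525247  0.00229823] 0.04531079217069458 -0.05074322893684519
clock: 11.5
position: [0.4339, 0.2323, 0.1689]
ee_rot: [3.14, -0.008, -0.004]
force: [1.4, 0.3, 0.9]
width: 0.448
clock: 12.0
position: [0.393, 0.0291, 0.199]
ee_rot: [3.14, -0.014, -0.001]
force: [0.9, 1.2, -0.2]
width: 0.45
```

View pics/side11.png

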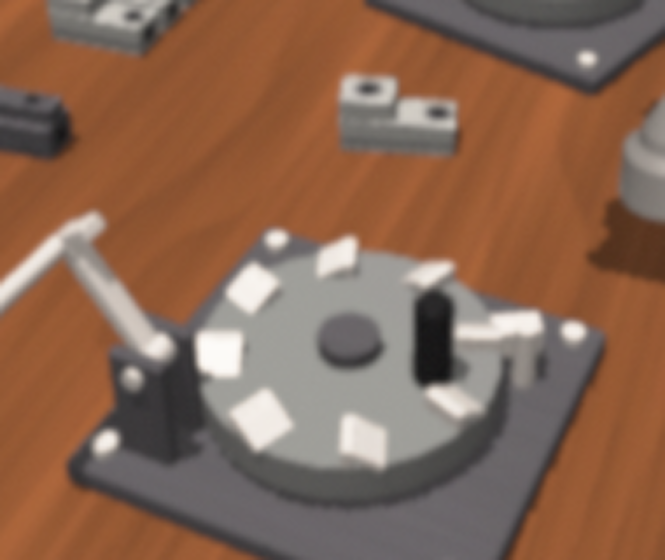

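View pics/top11.png

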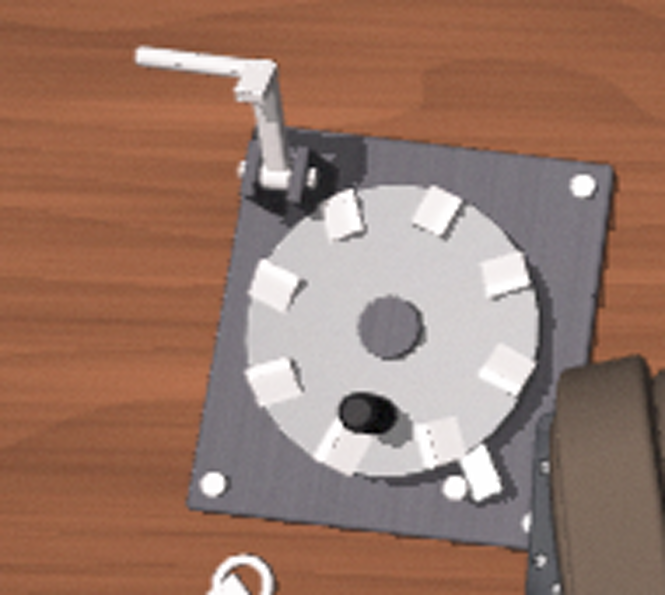

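In the top view the lug at (480,475) lies against the stop pin at (455,488). The pawl is thrown back and the gripper is clear, so I'll hand in.

```bash
python3 -m creep '[[[0,0,0,0,0,0,-0.1],[0,0,0,0,0,0,-0.1],[0,0,0,0,0,0,-0.1]]]'; python3 -c "
from cell import arm
print(arm.sign_off())"
```

```text
clock: 12.4
position: [0.395, 0.034, 0.1989]
ee_rot: [-3.141, 0.005, 0.0]
force: [-0.3, 1.0, 0.4]
width: 0.448
the job is handed in; nothing more can be done
None
```

The ratchet table is back at its start position with the pawl thrown over, and I handed the job in at 12.4 s.

- **Pawl:** I gripped the cross pin, swung the pawl over to about 2.1 rad and let go. It fell back and stayed there, and the last side and top pictures still show it thrown back.
- **Wheel:** I turned the wheel clockwise by its handle until it stopped moving under a 16 N push. The last pictures show the lug against the stop pin.
- **Gripper:** I released the handle and moved clear, and the wrist force read about 1 N.

**Disagreement:** At the stop, my angle estimate from the tool position read about -0.04 rad instead of 0. That is about 2 mm at the handle, within the calibration error. The handle's path also came out 1 to 1.5 mm wider than the nominal 45 mm. That put a side load of up to about 10 N on the tool, which I eased by shifting it 1 mm. No other check failed.

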